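# Cover the sintering dish and check the seat of its inner cover

## Task

Put both lids on the open sintering dish with the crowns in it: pick the two up together, just as they sit nested on the round firing tray, lower them gently onto the dish so that the inner cover seats fully in its mouth, and let go of the inner cover. Then take the knobbed outer lid straight up off it by itself, leaving the inner cover lying undisturbed in the dish, and finish while still holding the outer lid level, a good 5 cm above where it sat, so that the seat of the inner cover can be inspected. Do not drop a lid, keep the dish standing in its place, and leave the bowl, spatula and jaw model alone.

Things in the scene. Friction and masses are not known exactly. Their poses are not given: they have to be found in the camera images.
- inner_rim (a point): Inner cover, loose white ceramic, 150 g. Point: centre of its rim disc (66 mm diameter, 10 mm thick, point half-way up); z = its up axis. Below the disc a chamfered plug, 46 mm diameter, 8 mm long; on top a boss 43 mm diameter, 5 mm high. The disc overhangs tray and dish all round: grip it across its edge from above. The outer lid only rests on it and rides along; lifting by the knob leaves it behind.
- outer_knob (a point): Outer lid, loose white ceramic, 100 g: a bell 60 mm in diameter with a knob. Point: on the axis, mid-height of the knob's broad part (24 mm diameter, 2 mm below to 6 mm above the point; 18 mm neck under it); bell top 8 mm, bell edge 24 mm below the point; z = up. Nested, it sits loose over the cover's boss (2.5 mm play each side), its edge on the rim disc, its point 29 mm above the cover's point.
- dish_mouth (a point): Sintering dish, loose white ceramic, 220 g, round, open, with three small crowns fixed low inside. Point: centre of its mouth in the rim plane, 30 mm above the bench; z up. 60 mm outside diameter, mouth 50 mm wide, wall 5 mm. Seated, the cover's plug hangs in the mouth (2 mm play each side), its disc flat on the rim, the cover's point 5 mm above this point.
- tray: Round white honeycomb firing tray, loose, 56 mm diameter, 12 mm high, on which the nested lids stand at the start; origin: centre of its underside. Tray and dish stand one on the left, one on the right of the blue mat, either way round.
- bowl: Bystander: round black rubber mixing bowl, 110 mm in diameter, 60 mm high; origin at the centre of its underside. Leave alone.
- spatula_mid (a point): Bystander: spatula 200 mm long, lying on the bench; the point is near its middle, x along its length. Leave alone.
- jaw_mid (a point): Bystander: stone model of a jaw, about 80 x 62 mm, 25 mm high; the point is at its middle, 10 mm above the bench. Leave alone.

How it is judged (in metres and radians):
On the way, in this order (a step that is already met when the one before it is completed fails the run):
1. both lids are lifted off the tray together, the outer lid still nested on the inner cover (height (world z) of inner_rim above 0.037 m and horizontal distance between outer_knob and inner_rim below 0.006 m and z of outer_knob in the frame of inner_rim between 0.0265 and 0.0325 m), for 0.2 s.
2. both lids lie on the dish, still nested, the inner cover seated in the mouth and let go (z of inner_rim in the frame of dish_mouth between 0.003 and 0.0068 m and horizontal distance between inner_rim and dish_mouth below 0.004 m and angle between each of inner_rim, dish_mouth's own z axis and vertical below 0.06 rad and horizontal distance between outer_knob and inner_rim below 0.006 m and z of outer_knob in the frame of inner_rim between 0.0265 and 0.0325 m and contact force between each of the fingers, the arm and inner below 0.1 N and linear speed of inner below 0.02 m/s), for 0.2 s.
At the end, for the whole second after the job is handed in: Inner cover seated flat in the dish (within 2 mm in height, 4 mm off centre, 0.06 rad), at rest, untouched; dish upright; outer lid held still in the fingers, not touching cover or dish, tilted under 0.26 rad, at least 45 mm above where it sat on the cover (z of inner_rim in the frame of dish_mouth between 0.003 and 0.0068 m and horizontal distance between inner_rim and dish_mouth below 0.004 m and angle between each of inner_rim, dish_mouth's own z axis and vertical below 0.06 rad and contact force between each of the fingers, the arm and inner below 0.1 N and linear speed of inner below 0.02 m/s and z of outer_knob in the frame of dish_mouth above 0.079 m and angle between outer_knob's own z axis and vertical below 0.26 rad and contact force between the fingers and outer above 1 N and contact force between outer and inner below 0.05 N and contact force between outer and dish below 0.05 N and linear speed of outer below 0.03 m/s); the arm keeps its last pose, push and grip.
It fails at once if the inner cover is lifted from its seat along with the outer lid (contact force between the fingers and outer above 0.5 N and contact force between the fingers and inner below 0.1 N and horizontal distance between inner_rim and dish_mouth below 0.03 m and z of inner_rim in the frame of dish_mouth above 0.0085 m).
It fails at once if a lid is dropped or knocked about (inner cover over 0.3 m/s while not held, or outer lid over 0.4 m/s while neither held nor on the cover) ((linear speed of inner above 0.3 m/s and contact force between the fingers and inner below 0.05 N) or (linear speed of outer above 0.4 m/s and contact force between the fingers and outer below 0.05 N and contact force between outer and inner below 0.02 N and distance between outer_knob and inner_rim above 0.035 m)).
It fails at once if the lids are slammed or rammed onto the dish (over 45 N between inner cover and dish) (contact force between inner and dish above 45 N).
It fails at once if the dish is shoved more than 20 mm or tipped (distance of dish_mouth from where it was at the start of the episode above 0.02 m or angle between dish_mouth's own z axis and vertical above 0.25 rad).
It fails at once if a bystander is moved more than 20 mm (distance of any of bowl, spatula_mid, jaw_mid from where it was at the start of the episode above 0.02 m).
It also fails if it takes over 59 s, if anything falls off the work surface, if the arm or the gripper's body presses on something with over 40 N, if the wrist force passes 120 N, or if a joint passes its speed limit or range.

## Robot

A 6-joint arm with a two-finger parallel gripper is mounted at the origin on the work surface. World frame = base frame: x ahead of the robot, y to its left, z up, the work surface at z = 0. Lengths are in mm, angles in rad, forces in N, time in s.
With the tool pointing down it reaches from about 275 to 1000 mm from the base axis. Payload 8.4 kg.
Tool frame: the origin (TCP) lies between the finger pads; the fingertips stand r.nose_length ahead of it and the grasp point (between the pads) lies 8 mm behind it (r.nose_length is the distance from the TCP to the fingertips, in mm); y points along the fingers, x is the direction in which the jaws open and shut, and the axes are right-handed (so a half turn about y gives the same grasp; the last joint's range is limited). The gripper opens to 85 mm and grips with 20 to 120 N. Pads are 22 mm wide; open, the fingers measure 114 mm over their backs; the gripper's body (76 mm by 85 mm) begins 54 mm behind the grasp point. The pads swing forward as they close: fully open they stand 13 mm farther back than shut.
Start: joints at [-1.245, 0.353, 1.633, -0, 1.155, -0.002], TCP at [201.224, -591.724, 242.281] pointing down, gripper open.
Joint ranges: [-2.63, 2.63], [-0.92, 2.1], [0.06, 2.66], [-1.3, 4.44], [0, 2.69], [-3.02, 3.02]. Speed limits (rad/s): [2.22, 2.22, 2.79, 3.14, 3.14, 3.14].

## Interface

Orientations are given as [roll, pitch, yaw] about the fixed x, y, z axes, in that order (R = Rz(yaw) Ry(pitch) Rx(roll)).
In Python, from rig import r, cams, order gives the robot as it stands. The module is installed in compiled form; this text tells all that it offers.
- The arm moves only by the shell command python3 -m crank 'ROWS' [FORCE]. ROWS is JSON, a list of rows, each a list of 7 numbers: the turn, a rotation vector about the tool's x, y, z in degrees, then the shift along the tool's x, y, z in cm, then the opening, from -1 (shut) to 1 (fully open). A call has exactly 10 rows; each row shifts and turns the pose as measured when the row begins, along the tool's axes as they then stand; what a row does not reach is not made up. A row lasts 1/12 s, in which the tool goes at most 41.7 mm and 7.16 degrees, less where a joint would pass 70% of its speed; a pose out of reach is approached as far as the arm can. A call with a gripper value outside its range is refused whole. The fingers move at their own pace and stop on an object; FORCE is the grip in N (left out, the last holds). Time passes only in rows, so rows that do not move let the fingers close, or fill a call up. It gives the time, the measured TCP pose, the force and the opening at its end, in the units of the state.
- r.sense(): the state, without advancing time (a new reading comes with each control period).
- cams.grab_frame(name): name is "side" or "top" or "wrist"; returns the picture (400x640x3 uint8, blue, green, red); there is no depth.
- cams.camera_info(name): a dict with "intrinsics" (3x3 intrinsics, pixels), "k1" (the pictures are not rectified: a ray, as slopes to the right and down, at radius r is drawn at 1 + k1 r^2 times it, then the intrinsics apply), "view" (4x4, takes a point from world to camera coordinates); the wrist camera has in their place "hand_eye" (4x4, takes a point from camera to tool coordinates, whose origin is the TCP and whose axes are the tool frame's). Camera axes: x right, y up, looking along -z (the intrinsics and any distortion apply to the point x, -y, -z); pixel columns grow to the right and rows downward; lengths in mm; the calibration is good to about 2 mm. A picture is of the moment at which its call begins: read the wrist's pose just before it. camera_info takes no time and is no camera call.
- order.sign_off(): hands the job in, once; it reports no verdict.
The state is a dict: "clock": time; "qpos": joint angles; "qvel": joint speeds; "joint_efforts": joint torques, N m; "eef_pos": TCP position; "tcp_rot": TCP orientation; "contact_force": force on the tool from outside, world axes, zero at the start; "wrist_torque": the same for the moment, N m; "opening": opening from 0.0 (shut) to 1.0 (fully open).
Only numpy, scipy, OpenCV 4.12 (cv2) and the standard library are available. Lean on these libraries where they do the work, as an engineer would, in place of code of your own. Each camera call takes 0.05 s, during which the arm holds its last target.

## Working session

There is one attempt and no reset: what is moved stays moved. The work goes in short steps, Python scripts to look and compute and a shell command to move; the robot and the scene stay as the last step left them, time stands still between calls to the robot, and variables do not carry over. Pictures are saved under pics/ and viewed, and the job is handed in when it is done.

```bash
ls; mkdir -p pics
cat > h.py <<'E'
import numpy as np, cv2
from rig import r,cams,order
from scipy.spatial.transform import Rotation as Ro
E
python3 - <<'E'
from h import *
np.set_printoptions(precision=4,suppress=True)
print(r.sense()); print(r.nose_length)
for n in ("side","top","wrist"):
    im=cams.grab_frame(n); cv2.imwrite(f"pics/{n}0.png",im); print(n,cams.camera_info(n))
E
```

```text
pics
{'clock': 0.0, 'qpos': array([-1.2454,  0.3537,  1.6341, -0.    ,  1.1552, -0.0024]), 'qvel': array([-0.    , -0.0001,  0.0005,  0.0001, -0.0002, -0.0013]), 'joint_efforts': array([ -0.002 , -60.5255, -34.207 ,  -0.0003,   0.0093,  -0.    ]), 'eef_pos': array([ 201.0724, -591.2876,  241.5524]), 'tcp_rot': array([-1.5708,  0.0014, -1.243 ]), 'contact_force': array([-1.1817, -1.0924, -0.2066]), 'wrist_torque': array([ 0.0706, -0.0442,  0.0272]), 'opening': 0.9993785687313743}
11.0
side {'intrinsics': array([[486.9794,   0.    , 321.9439],
       [  0.    , 486.9794, 195.3927],
       [  0.    ,   0.    ,   1.    ]]), 'k1': -0.0672168323888452, 'view': array([[   -0.6749,    -0.7379,    -0.0002,   422.2512],
       [    0.4508,    -0.4125,     0.7916,  -362.8652],
       [   -0.5842,     0.5341,     0.6111, -1159.9409],
       [    0.    ,     0.    ,     0.    ,     1.    ]])}
top {'intrinsics': array([[507.8982,   0.    , 314.9919],
       [  0.    , 507.8982, 201.5788],
       [  0.    ,   0.    ,   1.    ]]), 'k1': -0.1405418903182299, 'view': array([[   -0.0147,    -0.9998,    -0.0144,    12.2409],
       [    0.9841,    -0.0171,     0.1769,  -626.4892],
       [   -0.1771,    -0.0116,     0.9841, -1265.5338],
       [    0.    ,     0.    ,     0.    ,     1.    ]])}
wrist {'intrinsics': array([[313.3072,   0.    , 321.6067],
       [  0.    , 313.3072, 202.6183],
       [  0.    ,   0.    ,   1.    ]]), 'k1': -0.06303568357930031, 'hand_eye': array([[   1.    ,    0.0005,    0.0003,   -0.4801],
       [   0.0002,    0.265 ,   -0.9643, -131.9883],
       [  -0.0006,    0.9643,    0.265 ,   68.3679],
       [   0.    ,    0.    ,    0.    ,    1.    ]])}
```

View pics/top0.png

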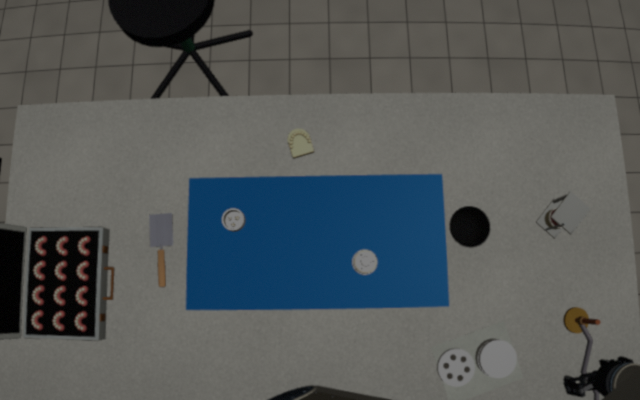

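View pics/side0.png

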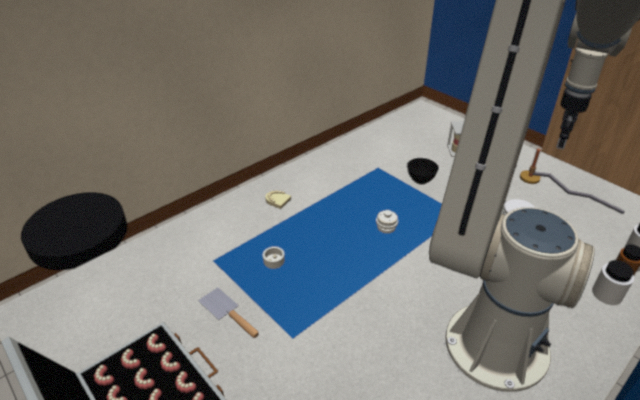

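View pics/wrist0.png

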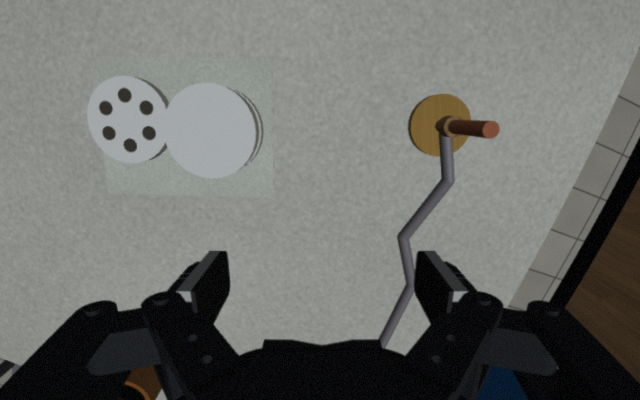

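The top view shows the nested lids at about (365,262), on the right of the mat, and the open dish at about (233,219), on the left. The side view agrees, with the lids at (387,221) and the dish at (273,258). The bowl is at (470,226), the jaw at (300,143) and the spatula at (161,250).

```bash
cat >> h.py <<'E'
np.set_printoptions(precision=2,suppress=True)
def rays(n,uv,pose=None):
    """world origin and unit directions for pixels uv (N,2)"""
    c=cams.camera_info(n);K=np.array(c["intrinsics"]);k=c["k1"]
    uv=np.atleast_2d(np.asarray(uv,float)).reshape(-1,1,2)
    xy=cv2.undistortPoints(uv,K,np.array([k,0,0,0.]))[:,0]
    d=np.c_[xy[:,0],-xy[:,1],-np.ones(len(xy))]
    if n=="wrist":
        H=np.array(c["hand_eye"]); p,rot=pose
        T=np.eye(4);T[:3,:3]=Ro.from_euler("xyz",rot).as_matrix();T[:3,3]=p
        M=T@H
    else: M=np.linalg.inv(np.array(c["view"]))
    return M[:3,3],(d@M[:3,:3].T)
def onplane(n,uv,z,pose=None):
    o,d=rays(n,uv,pose); return o+d*((z-o[2])/d[:,2])[:,None]
def tri(o1,d1,o2,d2):
    d1=d1/np.linalg.norm(d1);d2=d2/np.linalg.norm(d2)
    A=np.c_[d1,-d2];s=np.linalg.lstsq(A,o2-o1,rcond=None)[0]
    a=o1+s[0]*d1;b=o2+s[1]*d2;return (a+b)/2,np.linalg.norm(a-b)
def white(im,box):
    hsv=cv2.cvtColor(im,cv2.COLOR_BGR2HSV);m=((hsv[...,1]<90)&(hsv[...,2]>60)).astype(np.uint8)
    q=np.zeros_like(m);x0,y0,x1,y1=box;q[y0:y1,x0:x1]=m[y0:y1,x0:x1]
    cs,_=cv2.findContours(q,cv2.RETR_EXTERNAL,cv2.CHAIN_APPROX_NONE)
    return max(cs,key=cv2.contourArea)[:,0]
E
python3 - <<'E'
from h import *
ti=cv2.imread("pics/top0.png");si=cv2.imread("pics/side0.png")
for nm,tb,sb,z in (("lids",(340,240,390,285),(365,200,410,245),25),("dish",(210,195,255,240),(255,238,295,280),30)):
    ct=white(ti,tb);cs=white(si,sb)
    print(nm,cv2.boundingRect(ct),cv2.boundingRect(cs))
    P=onplane("top",ct,z);(c,rad)=cv2.minEnclosingCircle(P[:,:2].astype(np.float32))
    print(" top plane fit",c,rad,"ellipse",cv2.fitEllipse(P[:,:2].astype(np.float32)))
    P=onplane("side",cs,z)
    print(" side plane ellipse",cv2.fitEllipse(P[:,:2].astype(np.float32)),P.min(0),P.max(0))
a=cv2.resize(ti[180:300,200:400],None,fx=4,fy=4,interpolation=cv2.INTER_CUBIC)
b=cv2.resize(si[190:290,240:420],None,fx=4,fy=4,interpolation=cv2.INTER_CUBIC)
cv2.imwrite("pics/t1.png",a);cv2.imwrite("pics/s1.png",b)
E
```

```text
lids (352, 249, 26, 26) (376, 210, 22, 23)
 top plane fit (470.751953125, -124.2064437866211) 33.73037338256836 ellipse ((470.60711669921875, -124.14472961425781), (65.22076416015625, 65.7632064819336), 171.2057647705078)
 side plane ellipse ((472.9126281738281, -128.33294677734375), (65.19775390625, 108.063232421875), 37.024757385253906) [ 429.76 -176.35   25.  ] [517.32 -78.96  25.  ]
dish (221, 208, 24, 23) (262, 246, 23, 23)
 top plane fit (587.5421142578125, 220.78744506835938) 32.24119567871094 ellipse ((587.7527465820312, 221.1041259765625), (58.8594970703125, 62.353450775146484), 139.2530517578125)
 side plane ellipse ((580.0912475585938, 226.3403778076172), (60.8720703125, 87.54669189453125), 54.54938507080078) [539.36 188.79  30.  ] [621.07 263.32  30.  ]
```

View pics/t1.png

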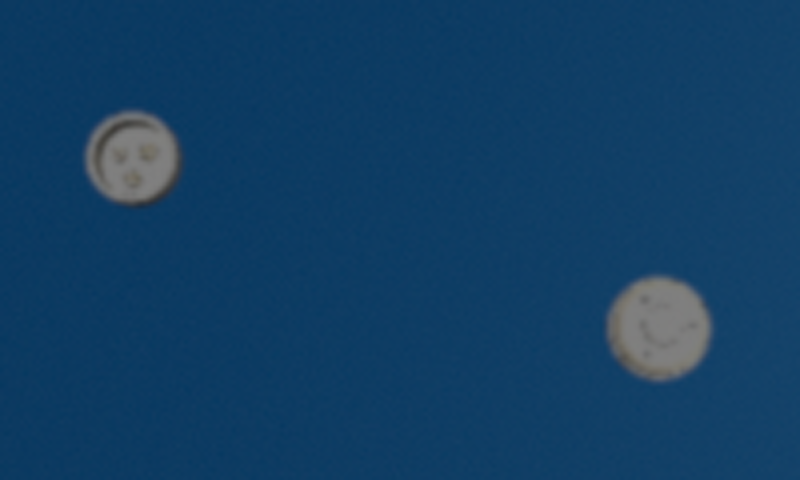

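View pics/s1.png

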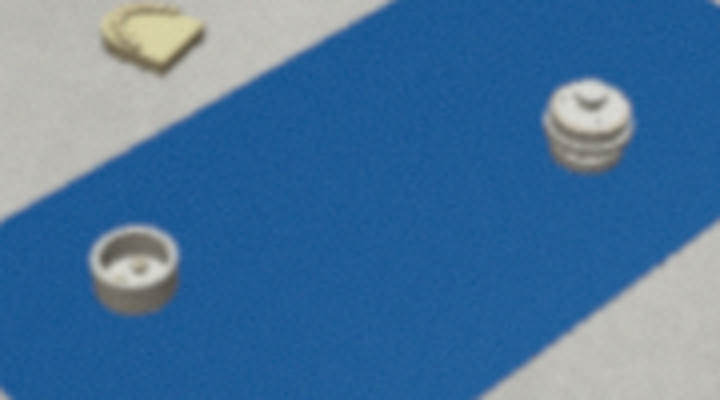

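```bash
python3 -m crank '[[0,0,0,-1.5,0.2,1.7,1],[0,0,0,-2.6,0.4,3.0,1],[0,0,0,-2.6,0.4,3.0,1],[0,0,0,-2.6,0.4,3.0,1],[0,0,0,-2.6,0.4,3.0,1],[0,0,0,-2.6,0.4,3.0,1],[0,0,0,-2.6,0.4,3.0,1],[0,0,0,-2.6,0.4,3.0,1],[0,0,0,-2.6,0.4,3.0,1],[0,0,0,-2.6,0.4,3.0,1]]' 60
cat >> h.py <<'E'
def go(tx,ty,tz):
    s=r.sense();M=Ro.from_euler("xyz",s["tcp_rot"]).as_matrix()
    print("at",s["eef_pos"],"rot",np.round(s["tcp_rot"],4),"t",round(s["clock"],2),"op",round(s["opening"],3),"F",s["contact_force"])
    print("shift cm tool xyz",np.round(M.T@(np.array([tx,ty,tz])-s["eef_pos"])/10,3), "turn deg to level", np.round(np.degrees(Ro.from_matrix(M.T@Ro.from_euler("xyz",[-np.pi/2,0,s["tcp_rot"][2]]).as_matrix()).as_rotvec()),2))
E
python3 -c "
from h import *
go(471,-124,170)"
```

```text
clock: 0.98
eef_pos: [395.5, -256.6, 200.3]
tcp_rot: [-1.572, -0.002, -1.254]
contact_force: [-0.1, -1.0, 0.1]
opening: 1.003
at [ 395.47 -256.64  200.33] rot [-1.57 -0.   -1.25] t 0.98 op 1.003 F [-0.11 -1.01  0.06]
shift cm tool xyz [-10.26   3.    11.31] turn deg to level [ 0.07 -0.    0.13]
```

```bash
python3 -m crank '[[0,0,0,-2.5,0.8,2.8,1],[0,0,0,-2.5,0.8,2.8,1],[0,0,0,-2.2,0.7,2.5,1],[0,0,0,-1.5,0.4,1.6,1],[0,0,0,-1.0,0.2,1.0,1],[0,0,0,-0.4,0.1,0.4,1],[0,0,0,0,0,0,1],[0,0,0,0,0,0,1],[0,0,0,0,0,0,1],[0,0,0,0,0,0,1]]'
python3 - <<'E'
from h import *
go(471,-124,170)
im=cams.grab_frame("wrist");cv2.imwrite("pics/w1.png",im)
E
```

```text
clock: 1.82
eef_pos: [473.3, -113.7, 168.0]
tcp_rot: [-1.572, -0.002, -1.247]
contact_force: [0.1, 0.4, 0.6]
opening: 1.0
at [ 473.29 -113.72  167.96] rot [-1.57 -0.   -1.25] t 1.82 op 1.0 F [0.15 0.39 0.61]
shift cm tool xyz [ 0.9  -0.2  -0.54] turn deg to level [ 0.07 -0.    0.1 ]
```

View pics/w1.png

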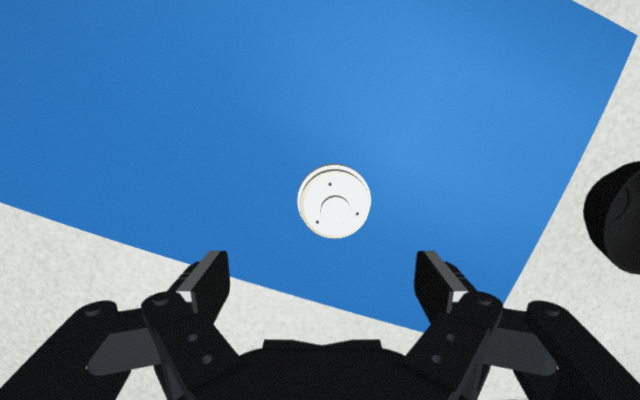

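Run:
```python
from h import *
from scipy.optimize import least_squares
im=cv2.imread("pics/w1.png");s=r.sense();pose=(s["eef_pos"],s["tcp_rot"])
c=white(im,(270,140,400,260));print(cv2.boundingRect(c))
M=Ro.from_euler("xyz",pose[1]).as_matrix()
for z in (30,25):
    P=onplane("wrist",c,z,pose)[:,:2].astype(np.float32);print(z,cv2.fitEllipse(P))
    sel=c[:,1]<205
    Q=P[sel];f=least_squares(lambda p:np.hypot(Q[:,0]-p[0],Q[:,1]-p[1])-p[2],[471,-124,33]);print(" upper circ",f.x,np.abs(f.fun).max())
# knob: view enlarged
cv2.imwrite("pics/w1z.png",cv2.resize(im[150:260,270:400],None,fx=5,fy=5,interpolation=cv2.INTER_CUBIC))
```

```text
(297, 164, 74, 75)
30 ((471.4944763183594, -125.51590728759766), (65.05567932128906, 68.70045471191406), 117.4083023071289)
 upper circ [ 472.96 -124.82   32.47] 0.6519394806918761
25 ((470.2626647949219, -126.14891815185547), (66.26099395751953, 69.97329711914062), 117.40831756591797)
 upper circ [ 471.76 -125.44   33.07] 0.6640154260005957
```

View pics/w1z.png

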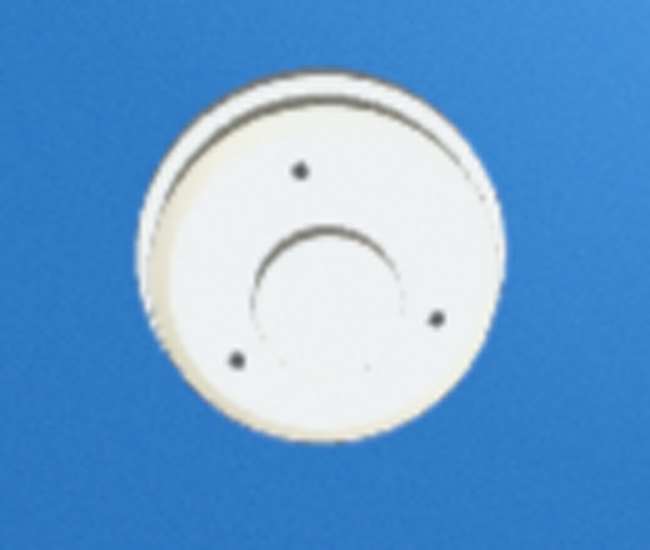

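The wrist view shows the nested lids centred at about (334,202), with a disc radius of about 33 mm, matching the stated 66 mm. The disc centre comes out at about (472,-125), in agreement with the top camera.

```bash
python3 -m crank '[[0,0,0,0.3,1.5,-0.1,1],[0,0,0,0.3,2,-0.2,1],[0,0,0,0.2,2,-0.1,1],[0,0,0,0.2,1.7,-0.1,1],[0,0,0,0,1.2,0,1],[0,0,0,0,0.6,0,1],[0,0,0,0,0.3,0,1],[0,0,0,0,0,0,1],[0,0,0,0,0,0,1],[0,0,0,0,0,0,1]]'
python3 - <<'E'
from h import *
go(472,-125,15)
im=cams.grab_frame("wrist");cv2.imwrite("pics/w2.png",im)
E
```

```text
clock: 2.7
eef_pos: [472.4, -133.0, 75.3]
tcp_rot: [-1.566, -0.007, -1.258]
contact_force: [-0.3, 0.3, 0.4]
opening: 0.999
at [ 472.43 -132.96   75.33] rot [-1.57 -0.01 -1.26] t 2.7 op 0.999 F [-0.3   0.28  0.36]
shift cm tool xyz [-0.81  6.03  0.17] turn deg to level [-0.29  0.    0.38]
```

View pics/w2.png

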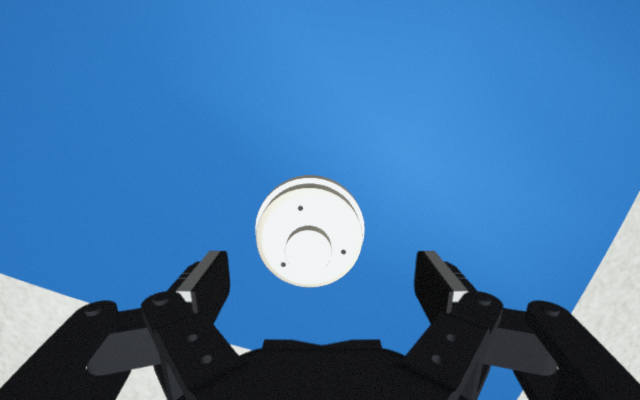

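The wrist view shows the lids about 11 px left of the finger midline, so the arm really did drift about 8 mm in tool x. I'll correct that before going down.

```bash
python3 -m crank '[[-0.3,0,0.4,-0.4,0.5,0.1,1],[0,0,0,-0.3,0.7,0.1,1],[0,0,0,-0.1,0.5,0,1],[0,0,0,0,0.3,0,1],[0,0,0,0,0,0,1],[0,0,0,0,0,0,1],[0,0,0,0,0,0,1],[0,0,0,0,0,0,1],[0,0,0,0,0,0,1],[0,0,0,0,0,0,1]]'
python3 - <<'E'
from h import *
go(472,-125,15)
s=r.sense();print(s["qvel"])
pose=(s["eef_pos"],s["tcp_rot"])
im=cams.grab_frame("wrist")
c=white(im,(200,130,440,330));P=onplane("wrist",c,30,pose)[:,:2].astype(np.float32);print(cv2.boundingRect(c),cv2.fitEllipse(P))
go(472,-125,15)
im=cams.grab_frame("wrist")
go(472,-125,15)
E
```

```text
clock: 3.58
eef_pos: [473.2, -123.6, 54.8]
tcp_rot: [-1.569, -0.001, -1.256]
contact_force: [-0.7, 0.2, -0.1]
opening: 0.997
at [ 473.23 -123.58   54.77] rot [-1.57 -0.   -1.26] t 3.58 op 0.997 F [-0.72  0.25 -0.09]
shift cm tool xyz [ 0.09  3.98 -0.17] turn deg to level [-0.1   0.    0.04]
[-0. -0. -0. -0.  0. -0.]
(264, 189, 122, 124) ((469.770263671875, -125.94706726074219), (66.10094451904297, 73.79601287841797), 109.76524353027344)
at [ 473.26 -123.61   54.79] rot [-1.57 -0.   -1.26] t 3.63 op 1.001 F [ 0.2   0.77 -0.67]
shift cm tool xyz [ 0.09  3.98 -0.17] turn deg to level [-0.11  0.    0.04]
at [ 473.28 -123.6    54.79] rot [-1.57 -0.   -1.26] t 3.68 op 0.997 F [-0.72 -0.19  0.2 ]
shift cm tool xyz [ 0.09  3.98 -0.17] turn deg to level [-0.11  0.    0.04]
```

```bash
python3 -m crank '[[0,0,0,0.1,0.4,-0.1,1],[0,0,0,0,0.6,-0.1,1],[0,0,0,0,0.7,0,1],[0,0,0,0,0.7,0,1],[0,0,0,0,0.6,0,1],[0,0,0,0,0.5,0,1],[0,0,0,0,0.3,0,1],[0,0,0,0,0.1,0,1],[0,0,0,0,0,0,1],[0,0,0,0,0,0,1]]'
python3 - <<'E'
from h import *
go(472,-125,15)
im=cams.grab_frame("wrist");cv2.imwrite("pics/w3.png",im)
im=cams.grab_frame("side");cv2.imwrite("pics/s3.png",cv2.resize(im[120:320,240:560],None,fx=2.5,fy=2.5,interpolation=cv2.INTER_CUBIC))
E
```

```text
clock: 4.52
eef_pos: [470.9, -125.3, 10.5]
tcp_rot: [-1.57, 0.0, -1.257]
contact_force: [-1.0, 1.3, -0.2]
opening: 1.002
at [ 470.88 -125.33   10.48] rot [-1.57  0.   -1.26] t 4.52 op 1.002 F [-0.95  1.28 -0.19]
shift cm tool xyz [ 0.   -0.45  0.12] turn deg to level [-0.02 -0.   -0.02]
```

View pics/w3.png

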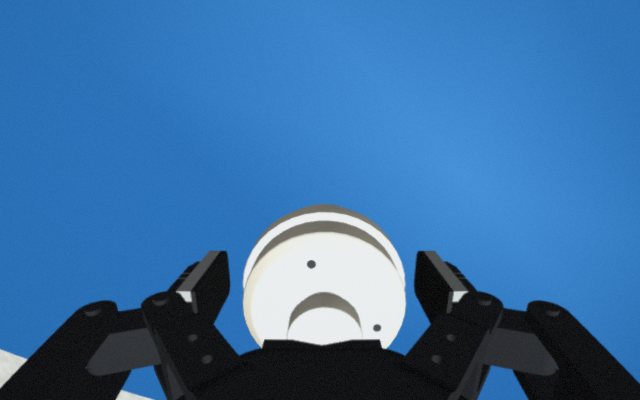

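View pics/s3.png

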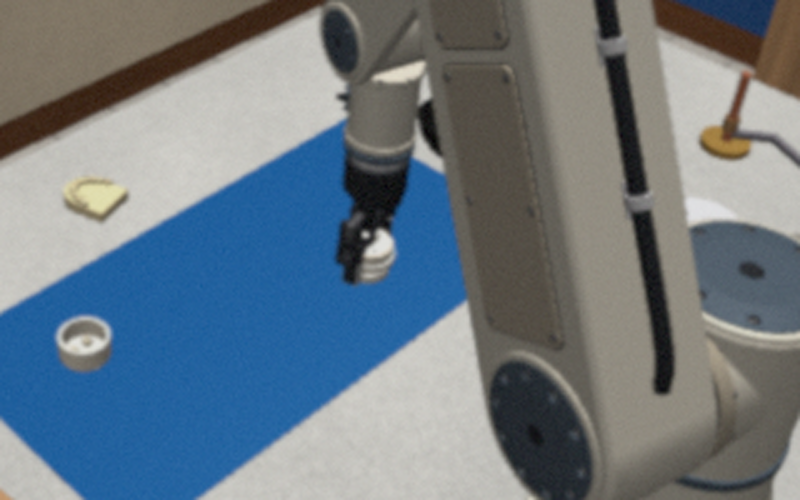

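The wrist view shows the disc between the pads, from x≈244 to 405 with the finger midline at about 321. I'll rise slightly and close.

```bash
python3 -m crank '[[0,0,0,0,-0.3,0.1,1],[0,0,0,0,0,0,1],[0,0,0,0,0,0,0.5],[0,0,0,0,0,0,0],[0,0,0,0,0,0,-1],[0,0,0,0,0,0,-1],[0,0,0,0,0,0,-1],[0,0,0,0,0,0,-1],[0,0,0,0,0,0,-1],[0,0,0,0,0,0,-1]]' 50
python3 - <<'E'
from h import *
go(472,-125,15)
im=cams.grab_frame("wrist");cv2.imwrite("pics/w4.png",im)
E
```

```text
clock: 5.45
eef_pos: [472.8, -125.2, 15.6]
tcp_rot: [-1.568, -0.001, -1.257]
contact_force: [-0.3, 1.2, 0.5]
opening: 0.753
at [ 472.77 -125.16   15.63] rot [-1.57 -0.   -1.26] t 5.45 op 0.753 F [-0.3   1.2   0.54]
shift cm tool xyz [-0.04  0.06 -0.07] turn deg to level [-0.15  0.    0.07]
```

View pics/w4.png

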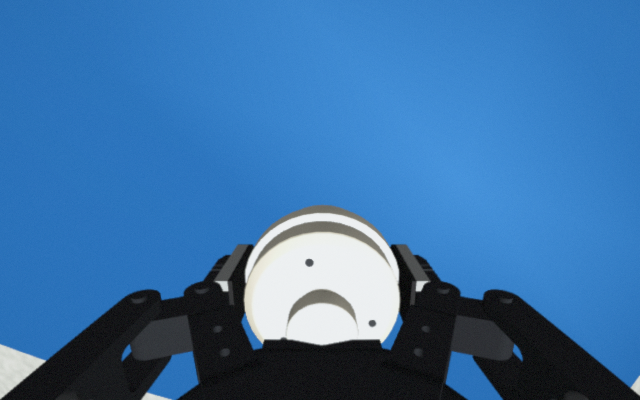

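The wrist view shows the pads closed on the disc edge, and opening 0.753 corresponds to about 65 mm, so the grip is on the 66 mm disc. Lifting gently.

```bash
python3 -m crank '[[0,0,0,0,-0.2,0,-1],[0,0,0,0,-0.5,0,-1],[0,0,0,0,-0.8,0,-1],[0,0,0,0,-1.2,0,-1],[0,0,0,0,-1.5,0,-1],[0,0,0,0,-1.5,0,-1],[0,0,0,0,-1.5,0,-1],[0,0,0,0,-1.2,0,-1],[0,0,0,0,-0.8,0,-1],[0,0,0,0,-0.4,0,-1]]'
python3 - <<'E'
from h import *
go(512,196,130)
im=cams.grab_frame("wrist");cv2.imwrite("pics/w5.png",im)
E
```

```text
clock: 6.33
eef_pos: [470.7, -124.7, 118.7]
tcp_rot: [-1.571, 0.0, -1.257]
contact_force: [0.3, 0.2, -2.0]
opening: 0.755
at [ 470.67 -124.69  118.73] rot [-1.57  0.   -1.26] t 6.33 op 0.755 F [ 0.25  0.23 -1.99]
shift cm tool xyz [-29.22  -1.11  13.84] turn deg to level [ 0.    0.   -0.03]
```

View pics/w5.png

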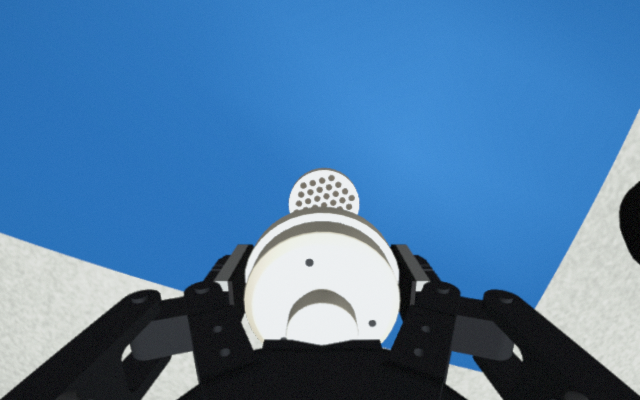

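The lids came up together, with force about -2 N against a 2.45 N load. They look the same as before in the fingers, and the tray is left behind on the mat at (323,190). Moving towards the dish.

```bash
python3 -m crank '[[0,0,0,-0.8,-0.1,0.4,-1],[0,0,0,-1.5,-0.2,0.7,-1],[0,0,0,-2.3,-0.2,1.1,-1],[0,0,0,-2.5,-0.2,1.2,-1],[0,0,0,-2.5,-0.2,1.2,-1],[0,0,0,-2.5,0,1.2,-1],[0,0,0,-2.5,0,1.2,-1],[0,0,0,-2.5,0,1.2,-1],[0,0,0,-2.5,0,1.2,-1],[0,0,0,-2.5,0,1.2,-1]]'
python3 -c "
from h import *
go(512,196,130)"
```

```text
clock: 7.22
eef_pos: [500.3, 128.7, 123.2]
tcp_rot: [-1.579, 0.002, -1.266]
contact_force: [1.6, -0.3, -1.8]
opening: 0.749
at [500.29 128.68 123.2 ] rot [-1.58  0.   -1.27] t 7.22 op 0.749 F [ 1.6  -0.33 -1.77]
shift cm tool xyz [-6.07 -0.69  3.13] turn deg to level [ 0.47  0.   -0.11]
```

```bash
python3 -m crank '[[0,0,0,-2,-0.1,1,-1],[0,0,0,-1.4,-0.2,0.7,-1],[0,0,0,-0.9,-0.2,0.5,-1],[0.4,0,0,-0.5,-0.2,0.3,-1],[0,0,0,-0.3,0,0.2,-1],[0,0,0,-0.1,0,0,-1],[0,0,0,0,0,0,-1],[0,0,0,0,0,0,-1],[0,0,0,0,0,0,-1],[0,0,0,0,0,0,-1]]'
python3 - <<'E'
from h import *
go(512,196,130)
im=cams.grab_frame("wrist");cv2.imwrite("pics/w6.png",im)
E
```

```text
clock: 8.05
eef_pos: [506.6, 193.7, 125.6]
tcp_rot: [-1.58, 0.002, -1.262]
contact_force: [0.8, -0.2, -3.3]
opening: 0.751
at [506.58 193.7  125.64] rot [-1.58  0.   -1.26] t 8.05 op 0.751 F [ 0.76 -0.24 -3.31]
shift cm tool xyz [-0.06 -0.44  0.58] turn deg to level [ 0.5   0.   -0.14]
```

View pics/w6.png

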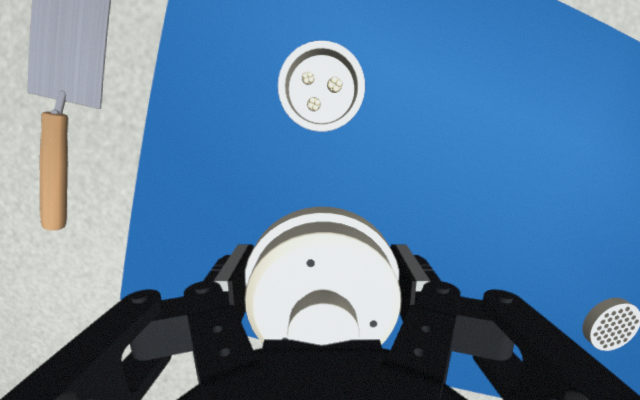

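Run:
```python
from h import *
from scipy.optimize import least_squares
im=cv2.imread("pics/w6.png");s=r.sense();pose=(s["eef_pos"],s["tcp_rot"])
c=white(im,(265,30,380,140));P=onplane("wrist",c,30,pose)[:,:2];
print("dish",cv2.boundingRect(c),cv2.fitEllipse(P.astype(np.float32)))
f=least_squares(lambda p:np.hypot(P[:,0]-p[0],P[:,1]-p[1])-p[2],[588,221,30]);print(f.x,np.abs(f.fun).max())
# mouth inner edge
hsv=cv2.cvtColor(im,cv2.COLOR_BGR2HSV)
print("top again")
t=cams.grab_frame("top");ct=white(t,(210,195,255,240));Pt=onplane("top",ct,30)[:,:2];print(cv2.fitEllipse(Pt.astype(np.float32)))
# lid in tool frame: scan columns 265..380 for blue->dark and dark->white edges
for x in (270,290,321,350,370):
    col=im[190:250,x].astype(int); print(x,[tuple(v) for v in col[5:45:3]])
```

```text
dish (278, 41, 87, 91) ((589.7979736328125, 221.4163360595703), (59.38226318359375, 59.432945251464844), 163.07241821289062)
[589.8  221.42  29.7 ] 0.4116692315626196
top again
((585.57861328125, 244.46826171875), (87.34524536132812, 135.1244659423828), 102.2355728149414)
270 [(np.int64(186), np.int64(116), np.int64(47)), (np.int64(185), np.int64(114), np.int64(42)), (np.int64(187), np.int64(116), np.int64(47)), (np.int64(185), np.int64(114), np.int64(44)), (np.int64(185), np.int64(114), np.int64(44)), (np.int64(186), np.int64(115), np.int64(45)), (np.int64(184), np.int64(112), np.int64(42)), (np.int64(185), np.int64(115), np.int64(44)), (np.int64(183), np.int64(112), np.int64(42)), (np.int64(183), np.int64(113), np.int64(42)), (np.int64(153), np.int64(110), np.int64(69)), (np.int64(100), np.int64(107), np.int64(110)), (np.int64(223), np.int64(222), np.int64(220)), (np.int64(237), np.int64(236), np.int64(233))]
290 [(np.int64(188), np.int64(116), np.int64(47)), (np.int64(187), np.int64(117), np.int64(46)), (np.int64(186), np.int64(117), np.int64(45)), (np.int64(186), np.int64(117), n
[... 1745 characters left out ...]
 (np.int64(103), np.int64(112), np.int64(114))]
370 [(np.int64(192), np.int64(123), np.int64(51)), (np.int64(192), np.int64(121), np.int64(51)), (np.int64(194), np.int64(123), np.int64(51)), (np.int64(192), np.int64(122), np.int64(50)), (np.int64(191), np.int64(122), np.int64(49)), (np.int64(190), np.int64(120), np.int64(47)), (np.int64(190), np.int64(120), np.int64(48)), (np.int64(191), np.int64(120), np.int64(48)), (np.int64(190), np.int64(120), np.int64(48)), (np.int64(178), np.int64(118), np.int64(62)), (np.int64(106), np.int64(115), np.int64(118)), (np.int64(205), np.int64(209), np.int64(209)), (np.int64(238), np.int64(237), np.int64(233)), (np.int64(238), np.int64(236), np.int64(233))]
```

```bash
cat >> h.py <<'E'
def disc_in_tool(im):
    """held disc: arcs of its lower edge (mat -> grey) and upper edge (grey -> white)"""
    from scipy.optimize import least_squares
    b,g,rr=[im[...,i].astype(float) for i in range(3)]
    lo=[];up=[]
    for x in range(262,382,2):
        q=(b-rr)[190:270,x]; i=np.argmax(q<75)
        if i==0: continue
        i=i-1+(q[i-1]-75)/(q[i-1]-q[i]+1e-9); lo.append((x,190+i))
        w=rr[190:270,x]; j=np.argmax(w>165)
        j=j-1+(165-w[j-1])/(w[j]-w[j-1]+1e-9); up.append((x,190+j))
    c=cams.camera_info("wrist");H=np.array(c["hand_eye"])
    def D(uv):
        xy=cv2.undistortPoints(np.array(uv,float).reshape(-1,1,2),np.array(c["intrinsics"]),np.array([c["k1"],0,0,0.]))[:,0]
        return np.c_[xy[:,0],-xy[:,1],-np.ones(len(xy))]@H[:3,:3].T
    o=H[:3,3];dl,du=D(lo),D(up)
    def pr(d,y): P=o+d*((y-o[1])/d[:,1])[:,None]; return P[:,[0,2]]
    def res(p,full=True):
        a=pr(dl,p[2])-p[:2]; u=pr(du,p[2]-10)-p[:2]
        return np.r_[np.hypot(*a.T)-33,np.hypot(*u.T)-33]
    f=least_squares(res,[0,0,-5.],loss="soft_l1"); print("disc x,z tool, y of underside",f.x,"rms",np.sqrt(np.mean(res(f.x)**2)))
    for y in (-2,-4.4,-7):
        g2=least_squares(lambda p:res([p[0],p[1],y]),[0,0],loss="soft_l1");print("  y fixed",y,g2.x,np.sqrt(np.mean(g2.fun**2)))
    return f.x
E
python3 - <<'E'
from h import *
disc_in_tool(cv2.imread("pics/w6.png"));disc_in_tool(cv2.imread("pics/w4.png"))
E
```

```text
disc x,z tool, y of underside [-0.48 -1.34 -3.42] rms 0.1063786792155143
  y fixed -2 [-0.48 -1.72] 0.1163820311719836
  y fixed -4.4 [-0.47 -1.07] 0.11106096637559511
  y fixed -7 [-0.46 -0.37] 0.15639182077094532
disc x,z tool, y of underside [-0.49 -1.58 -2.07] rms 0.17048393766196104
  y fixed -2 [-0.49 -1.6 ] 0.17048503099863546
  y fixed -4.4 [-0.48 -0.95] 0.18686927679259174
  y fixed -7 [-0.47 -0.25] 0.2323179765719465
```

```bash
python3 -m crank '[[0.3,0,-0.1,0,0.3,0.5,-1],[0.2,0,0,0,0.5,1,-1],[0,0,0,0,0.8,1.6,-1],[0,0,0,0,1,1.6,-1],[0,0,0,0,1,1.4,-1],[0,0,0,0,0.8,1,-1],[0,0,0,0,0.4,0.7,-1],[0,0,0,0,0.2,0.4,-1],[0,0,0,0,0.1,0.2,-1],[0,0,0,0,0,0,-1]]'
python3 - <<'E'
from h import *
go(591,221.3,60)
E
```

```text
clock: 8.98
eef_pos: [595.4, 220.9, 69.7]
tcp_rot: [-1.566, 0.0, -1.264]
contact_force: [0.4, 1.0, -2.5]
opening: 0.75
at [595.39 220.94  69.65] rot [-1.57  0.   -1.26] t 8.98 op 0.75 F [ 0.43  1.01 -2.47]
shift cm tool xyz [-0.17  0.96 -0.41] turn deg to level [-0.26 -0.   -0.02]
```

```bash
python3 -m crank '[[-0.2,0,0,-0.1,0.2,-0.2,-1],[0,0,0,0,0.3,-0.1,-1],[0,0,0,0,0.3,0,-1],[0,0,0,0,0.2,0,-1],[0,0,0,0,0,0,-1],[0,0,0,0,0,0,-1],[0,0,0,0,0,0,-1],[0,0,0,0,0,0,-1],[0,0,0,0,0,0,-1],[0,0,0,0,0,0,-1]]'
python3 - <<'E'
from h import *
go(591,221.3,48)
for n in ("side","top","wrist"):
    cv2.imwrite(f"pics/{n}7.png",cams.grab_frame(n))
im=cv2.imread("pics/side7.png");cv2.imwrite("pics/s7.png",cv2.resize(im[190:310,210:350],None,fx=5,fy=5,interpolation=cv2.INTER_CUBIC))
im=cv2.imread("pics/top7.png");cv2.imwrite("pics/t7.png",cv2.resize(im[160:290,170:330],None,fx=4,fy=4,interpolation=cv2.INTER_CUBIC))
disc_in_tool(cv2.imread("pics/wrist7.png"))
go(591,221.3,48)
E
```

```text
clock: 9.82
eef_pos: [590.6, 220.7, 60.5]
tcp_rot: [-1.569, 0.0, -1.264]
contact_force: [0.6, -0.9, -1.9]
opening: 0.751
at [590.62 220.69  60.54] rot [-1.57  0.   -1.26] t 9.82 op 0.751 F [ 0.58 -0.94 -1.93]
shift cm tool xyz [-0.05  1.25  0.05] turn deg to level [-0.09 -0.   -0.02]
disc x,z tool, y of underside [-0.89 -4.48 43.19] rms 1.2956411026406047
  y fixed -2 [-0.83  3.54] 2.450034803120924
  y fixed -4.4 [-0.83  4.02] 2.4970988594225387
  y fixed -7 [-0.82  4.55] 2.5433692299202195
at [590.59 220.72  60.5 ] rot [-1.57  0.   -1.26] t 9.97 op 0.751 F [-0.91 -0.8  -2.47]
shift cm tool xyz [-0.04  1.25  0.06] turn deg to level [-0.08 -0.   -0.02]
```

View pics/s7.png

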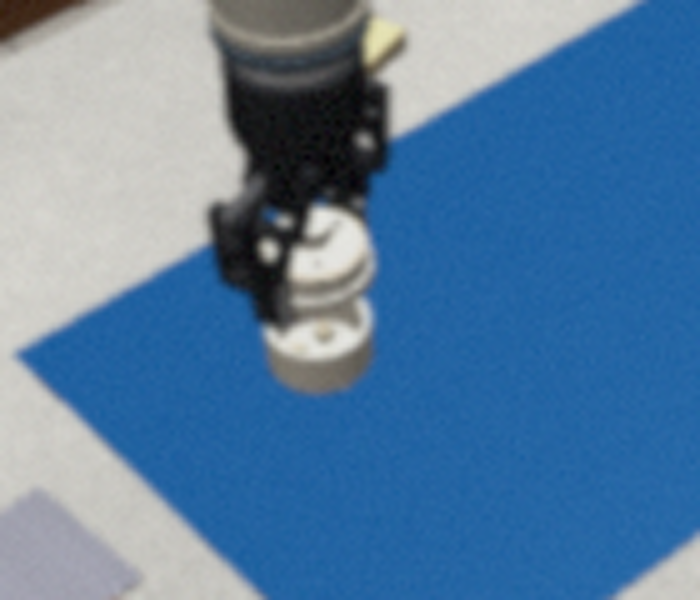

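View pics/t7.png

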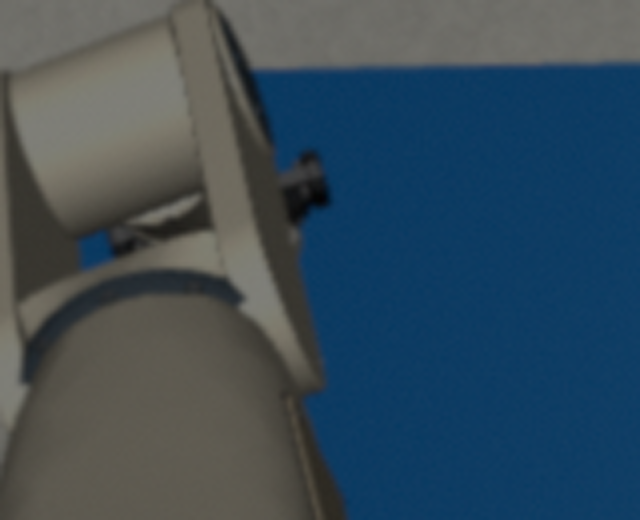

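View pics/wrist7.png

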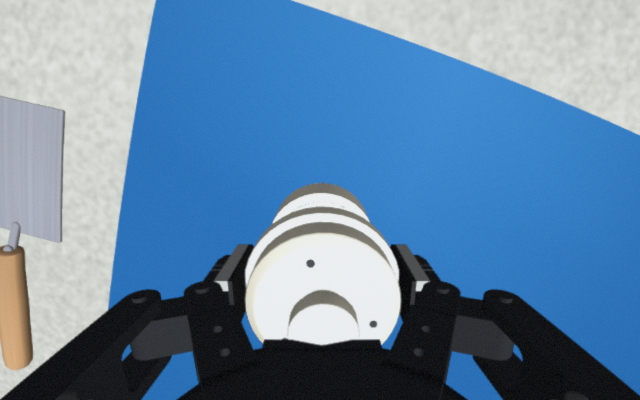

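The wrist view shows the dish rim arc, with its apex at about (321,191), showing beyond the held disc. I'll use it as a direct relative check.

```bash
cat >> h.py <<'E'
def dish_in_tool(im,tcpz,xs=(284,362)):
    from scipy.optimize import least_squares
    b,g,rr=[im[...,i].astype(float) for i in range(3)];lo=[];up=[]
    for x in range(xs[0],xs[1],2):
        q=(b-rr)[150:270,x]; i=np.argmax(q<75); i=i-1+(q[i-1]-75)/(q[i-1]-q[i]+1e-9); lo.append((x,150+i))
        w=rr[150:270,x]; j=np.argmax(w>165); j=j-1+(165-w[j-1])/(w[j]-w[j-1]+1e-9); up.append((x,150+j))
    c=cams.camera_info("wrist");H=np.array(c["hand_eye"]);up=np.array(up)
    print("apex",up[:,1].min(),"ends",up[0],up[-1])
    xy=cv2.undistortPoints(up.reshape(-1,1,2),np.array(c["intrinsics"]),np.array([c["k1"],0,0,0.]))[:,0]
    d=np.c_[xy[:,0],-xy[:,1],-np.ones(len(xy))]@H[:3,:3].T;o=H[:3,3]
    for y in (tcpz-30,tcpz-32):
        P=(o+d*((y-o[1])/d[:,1])[:,None])[:,[0,2]]
        f=least_squares(lambda p:np.hypot(*(P-p).T)-30,[0,0],loss="soft_l1");print("dish centre tool x,z",f.x,"rms",np.sqrt(np.mean(f.fun**2)),"for y",y)
        f=least_squares(lambda p:np.hypot(*(P-p[:2]).T)-p[2],[0,0,30],loss="soft_l1");print("   free radius",f.x)
E
python3 - <<'E'
from h import *
im=cv2.imread("pics/wrist7.png")
dish_in_tool(im,60.5)
E
```

```text
apex 192.39999999999554 ends [284.   205.76] [360.   208.14]
dish centre tool x,z [-0.91 -0.62] rms 0.05941188886551804 for y 30.5
   free radius [-0.91 -0.66 30.04]
dish centre tool x,z [-0.92 -0.17] rms 0.06580143622986866 for y 28.5
   free radius [-0.91  0.19 29.67]
```

```bash
python3 -m crank '[[0,0,0,0,0.2,0.1,-1],[0,0,0,0,0.3,0,-1],[0,0,0,0,0.4,0,-1],[0,0,0,0,0.4,0,-1],[0,0,0,0,0.3,0,-1],[0,0,0,0,0.2,0,-1],[0,0,0,0,0,0,-1],[0,0,0,0,0,0,-1],[0,0,0,0,0,0,-1],[0,0,0,0,0,0,-1]]'
python3 - <<'E'
from h import *
go(590.6,221.3,26)
s=r.sense();im=cams.grab_frame("wrist");cv2.imwrite("pics/w8.png",im)
dish_in_tool(im,s["eef_pos"][2],(290,354))
go(590.6,221.3,26)
E
```

```text
clock: 10.8
eef_pos: [591.3, 220.9, 39.7]
tcp_rot: [-1.571, 0.0, -1.264]
contact_force: [0.4, 0.9, -2.6]
opening: 0.753
at [591.31 220.89  39.65] rot [-1.57  0.   -1.26] t 10.8 op 0.753 F [ 0.43  0.87 -2.6 ]
shift cm tool xyz [-0.06  1.36 -0.06] turn deg to level [-0.01 -0.   -0.02]
apex 204.27160493826824 ends [290.  218.4] [352.   217.57]
dish centre tool x,z [-1.92 -1.53] rms 0.9292734487997537 for y 9.65286397809134
   free radius [-1.66  8.65 20.32]
dish centre tool x,z [-1.91 -0.98] rms 0.9335442806555134 for y 7.6528639780913394
   free radius [-1.64  9.51 20.03]
at [591.35 220.91  39.74] rot [-1.57  0.   -1.26] t 10.85 op 0.75 F [-0.35  0.45 -1.77]
shift cm tool xyz [-0.06  1.37 -0.06] turn deg to level [-0.02 -0.   -0.02]
```

View pics/w8.png

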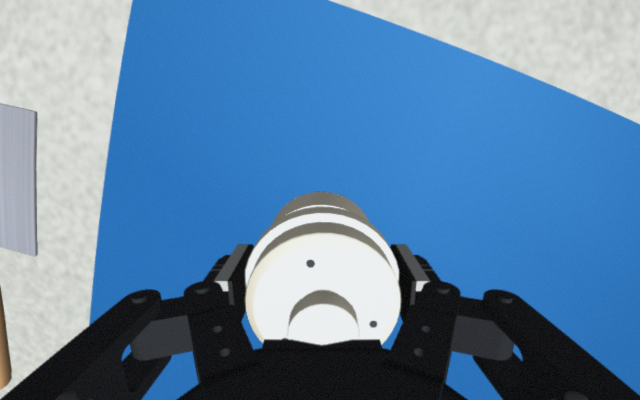

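```bash
python3 -m crank '[[0,0,0,-0.05,0.1,0,-1],[0,0,0,0,0.15,0,-1],[0,0,0,0,0.2,0,-1],[0,0,0,0,0.2,0,-1],[0,0,0,0,0.15,0,-1],[0,0,0,0,0.1,0,-1],[0,0,0,0,0,0,-1],[0,0,0,0,0,0,-1],[0,0,0,0,0,0,-1],[0,0,0,0,0,0,-1]]'
python3 - <<'E'
from h import *
go(591,221.3,26)
s=r.sense();im=cams.grab_frame("wrist");cv2.imwrite("pics/w9.png",im)
im=cams.grab_frame("side");cv2.imwrite("pics/s9.png",cv2.resize(im[190:310,210:350],None,fx=5,fy=5,interpolation=cv2.INTER_CUBIC))
E
```

```text
clock: 11.68
eef_pos: [591.4, 221.6, 30.2]
tcp_rot: [-1.57, 0.0, -1.263]
contact_force: [0.4, 0.3, -1.2]
opening: 0.749
at [591.44 221.56  30.15] rot [-1.57  0.   -1.26] t 11.68 op 0.749 F [ 0.37  0.31 -1.22]
shift cm tool xyz [ 0.01  0.41 -0.05] turn deg to level [-0.06 -0.   -0.02]
```

View pics/s9.png

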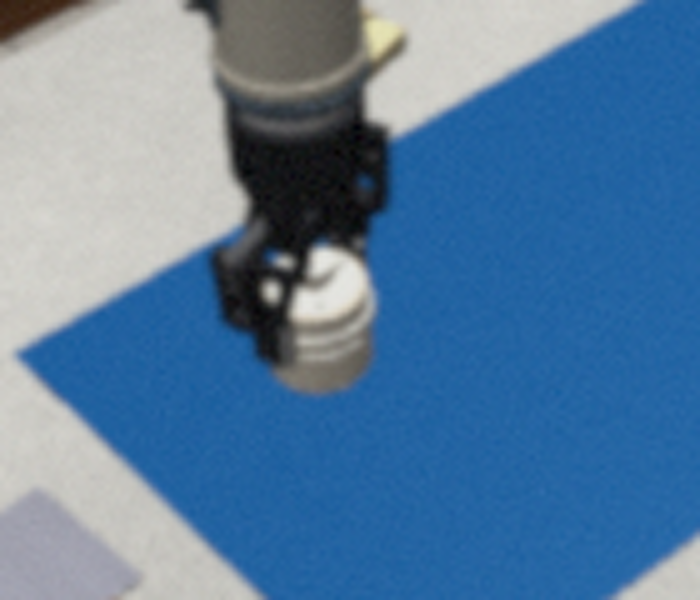

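The plug is in the mouth, the pose is on target and there's no load yet. I'll continue the last 4 mm slowly.

```bash
python3 -m crank '[[0,0,0,0,0.05,-0.03,-1],[0,0,0,0,0.08,0,-1],[0,0,0,0,0.08,0,-1],[0,0,0,0,0.08,0,-1],[0,0,0,0,0.03,0,-1],[0,0,0,0,0,0,-1],[0,0,0,0,0,0,-1],[0,0,0,0,0,0,-1],[0,0,0,0,0,0,-1],[0,0,0,0,0,0,-1]]'
python3 - <<'E'
from h import *
go(591,221.3,26)
E
```

```text
clock: 12.62
eef_pos: [591.3, 221.5, 26.8]
tcp_rot: [-1.569, 0.0, -1.264]
contact_force: [-0.2, -0.4, -2.9]
opening: 0.75
at [591.27 221.48  26.78] rot [-1.57  0.   -1.26] t 12.62 op 0.75 F [-0.23 -0.43 -2.94]
shift cm tool xyz [ 0.01  0.08 -0.03] turn deg to level [-0.08 -0.   -0.02]
```

```bash
python3 -m crank '[[0,0,0,0,0.04,0,-1],[0,0,0,0,0.04,0,-1],[0,0,0,0,0.03,0,-1],[0,0,0,0,0.03,0,-1],[0,0,0,0,0,0,-1],[0,0,0,0,0,0,-1],[0,0,0,0,0,0,-1],[0,0,0,0,0,0,-1],[0,0,0,0,0,0,-1],[0,0,0,0,0,0,-1]]'
python3 - <<'E'
from h import *
go(591,221.3,25.5)
E
```

```text
clock: 13.45
eef_pos: [591.5, 221.6, 25.8]
tcp_rot: [-1.569, 0.0, -1.264]
contact_force: [0.8, -0.4, -2.1]
opening: 0.755
at [591.45 221.56  25.76] rot [-1.57  0.   -1.26] t 13.45 op 0.755 F [ 0.77 -0.43 -2.14]
shift cm tool xyz [ 0.01  0.03 -0.05] turn deg to level [-0.11 -0.   -0.02]
```

```bash
python3 -m crank '[[0,0,0,0,0.05,-0.03,-1],[0,0,0,0,0.04,0,-1],[0,0,0,0,0.04,0,-1],[0,0,0,0,0,0,-1],[0,0,0,0,0,0,-1],[0,0,0,0,0,0,-1],[0,0,0,0,0,0,-1],[0,0,0,0,0,0,-1],[0,0,0,0,0,0,-1],[0,0,0,0,0,0,-1]]'
python3 - <<'E'
from h import *
go(591,221.3,25)
im=cams.grab_frame("wrist");cv2.imwrite("pics/w10.png",im)
im=cams.grab_frame("side");cv2.imwrite("pics/s10.png",cv2.resize(im[220:280,240:310],None,fx=8,fy=8,interpolation=cv2.INTER_CUBIC))
E
```

```text
clock: 14.28
eef_pos: [591.5, 221.6, 25.7]
tcp_rot: [-1.568, 0.0, -1.263]
contact_force: [-1.3, -0.3, 2.3]
opening: 0.749
at [591.46 221.55  25.71] rot [-1.57  0.   -1.26] t 14.28 op 0.749 F [-1.26 -0.26  2.28]
shift cm tool xyz [ 0.01  0.07 -0.05] turn deg to level [-0.15 -0.   -0.01]
```

View pics/s10.png

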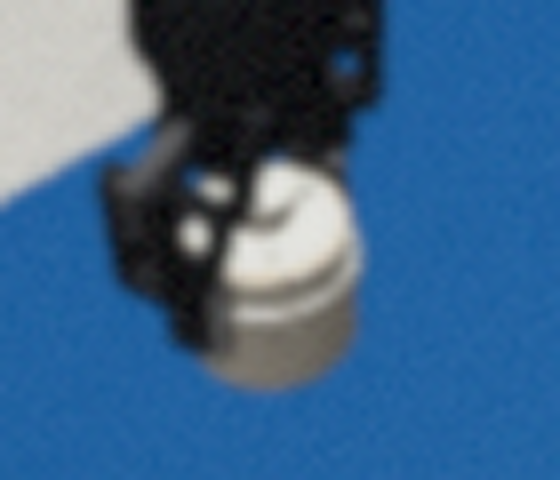

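View pics/w10.png

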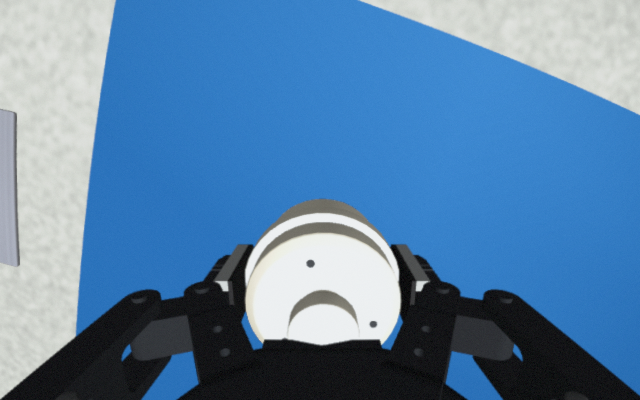

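The load reversed at TCP z = 25.7, where I predicted 25.6 for a full seat. The side view shows the disc flat on the rim with no gap. Releasing.

```bash
python3 -m crank '[[0,0,0,0,0,0,0.6],[0,0,0,0,0,0,0.7],[0,0,0,0,0,0,0.8],[0,0,0,0,0,0,1],[0,0,0,0,0,0,1],[0,0,0,0,0,0,1],[0,0,0,0,0,0,1],[0,0,0,0,0,0,1],[0,0,0,0,0,0,1],[0,0,0,0,0,0,1]]'
python3 - <<'E'
from h import *
go(591,221.3,110)
im=cams.grab_frame("wrist");cv2.imwrite("pics/w11.png",im)
E
```

```text
clock: 15.22
eef_pos: [592.3, 221.9, 25.5]
tcp_rot: [-1.566, 0.0, -1.263]
contact_force: [-0.7, 0.1, -0.4]
opening: 0.999
at [592.32 221.91  25.48] rot [-1.57  0.   -1.26] t 15.22 op 0.999 F [-0.74  0.11 -0.35]
shift cm tool xyz [ 0.01 -8.45 -0.11] turn deg to level [-0.25 -0.   -0.03]
```

View pics/w11.png

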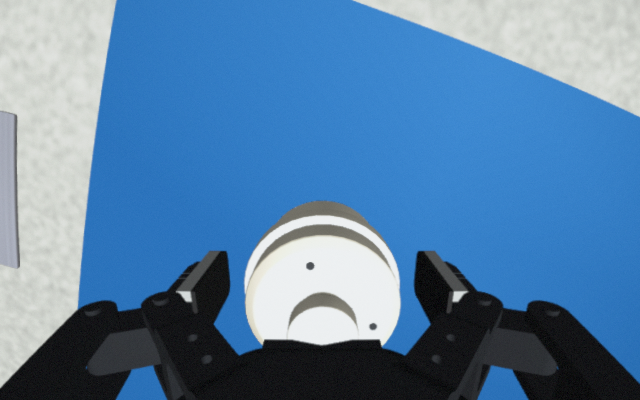

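Both lids now rest on the dish and the pads are clear of the disc on both sides, at x≈230 and 416 against disc edges at 245 and 400. Rising to knob height.

```bash
python3 -m crank '[[-0.2,0,0,0,-0.3,0,1],[0,0,0,0,-0.6,-0.1,1],[0,0,0,0,-0.9,0,1],[0,0,0,0,-0.9,0,1],[0,0,0,0,-0.9,0,1],[0,0,0,0,-0.6,0,1],[0,0,0,0,-0.4,0,1],[0,0,0,0,-0.2,0,1],[0,0,0,0,0,0,1],[0,0,0,0,0,0,1]]'
python3 - <<'E'
from h import *
go(591,221.3,71)
im=cams.grab_frame("wrist");cv2.imwrite("pics/w12.png",im)
im=cams.grab_frame("side");cv2.imwrite("pics/s12.png",cv2.resize(im[220:280,240:310],None,fx=8,fy=8,interpolation=cv2.INTER_CUBIC))
E
```

```text
clock: 16.1
eef_pos: [592.2, 221.9, 80.9]
tcp_rot: [-1.567, 0.001, -1.263]
contact_force: [-0.3, -0.3, -0.2]
opening: 0.997
at [592.2  221.9   80.89] rot [-1.57  0.   -1.26] t 16.1 op 0.997 F [-0.34 -0.35 -0.21]
shift cm tool xyz [ 0.02  0.99 -0.14] turn deg to level [-0.21 -0.   -0.03]
```

View pics/w12.png

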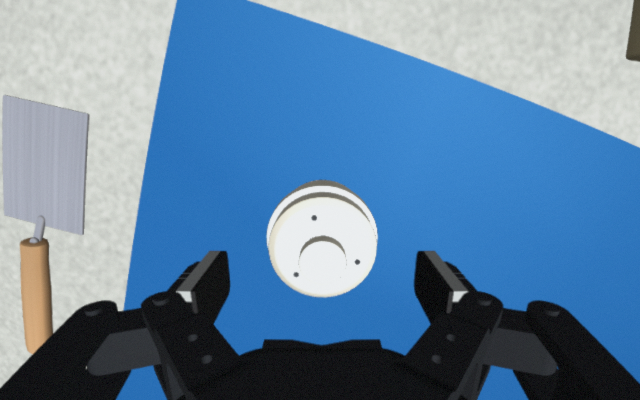

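View pics/s12.png

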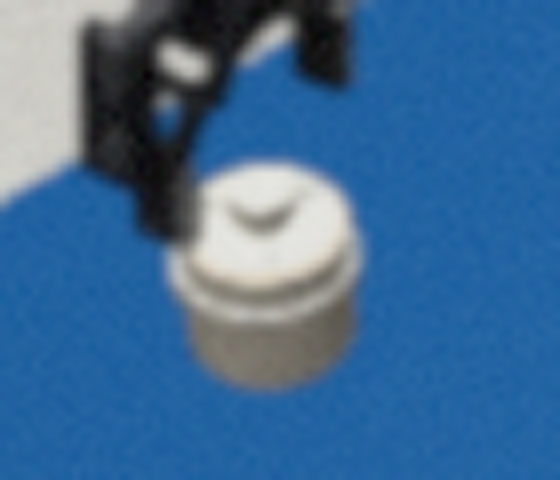

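Run:
```python
from h import *
from scipy.optimize import least_squares
im=cv2.imread("pics/w12.png");rr=im[...,2].astype(float);s=r.sense();tz=s["eef_pos"][2]
cv2.imwrite("pics/w12z.png",cv2.resize(im[210:310,260:390],None,fx=6,fy=6,interpolation=cv2.INTER_CUBIC))
up=[];lo=[]
for x in range(306,342,2):
    w=rr[228:262,x]; k=np.argmax(w<165)
    if k==0: continue
    j=k+np.argmax(w[k:]>165)
    if j==k: continue
    lo.append((x,228+k-1+(w[k-1]-165)/(w[k-1]-w[k])));up.append((x,228+j-1+(165-w[j-1])/(w[j]-w[j-1])))
up=np.array(up);lo=np.array(lo);print(up[::4].tolist(),lo[::4].tolist())
c=cams.camera_info("wrist");H=np.array(c["hand_eye"])
for nm,a,z in (("top",up,70),("low",lo,62)):
    xy=cv2.undistortPoints(a.reshape(-1,1,2),np.array(c["intrinsics"]),np.array([c["k1"],0,0,0.]))[:,0]
    d=np.c_[xy[:,0],-xy[:,1],-np.ones(len(xy))]@H[:3,:3].T;o=H[:3,3]
    P=(o+d*((tz-z-o[1])/d[:,1])[:,None])[:,[0,2]]
    f=least_squares(lambda p:np.hypot(*(P-p).T)-12,[0,-5],loss="soft_l1");print(nm,f.x,np.sqrt(np.mean(f.fun**2)))
```

```text
[[306.0, 246.44444444444446], [314.0, 241.64615384615385], [322.0, 240.46913580246914], [330.0, 241.53125], [338.0, 245.7027027027027]] [[306.0, 241.66197183098592], [314.0, 236.82432432432432], [322.0, 235.22413793103448], [330.0, 236.8732394366197], [338.0, 241.48936170212767]]
top [-0.2  -1.96] 0.0342381359415798
low [-0.34 -2.5 ] 0.09642424228998818
```

View pics/w12z.png

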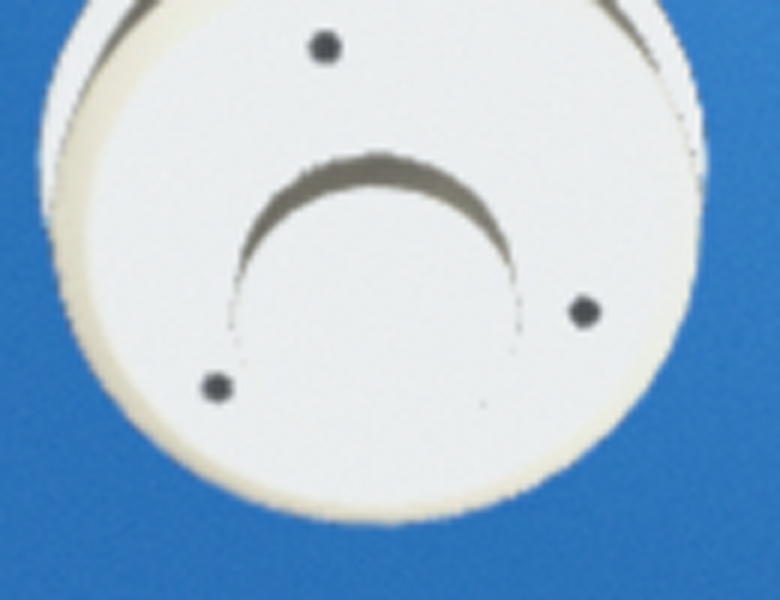

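```bash
python3 -m crank '[[-0.2,0,0,0,0.1,-0.1,1],[0,0,0,0,0.2,-0.1,0.6],[0,0,0,0,0.2,0,0.3],[0,0,0,0,0.2,0,0],[0,0,0,0,0.1,0,0],[0,0,0,0,0,0,0],[0,0,0,0,0,0,0],[0,0,0,0,0,0,0],[0,0,0,0,0,0,0],[0,0,0,0,0,0,0]]' 40
python3 - <<'E'
from h import *
go(590,221.3,71)
im=cams.grab_frame("wrist");cv2.imwrite("pics/w13.png",im)
E
```

```text
clock: 17.03
eef_pos: [588.5, 220.6, 69.2]
tcp_rot: [-1.576, 0.0, -1.263]
contact_force: [0.2, -0.0, 0.4]
opening: 0.501
at [588.55 220.62  69.18] rot [-1.58  0.   -1.26] t 17.03 op 0.501 F [ 0.24 -0.02  0.36]
shift cm tool xyz [-0.02 -0.18  0.16] turn deg to level [ 0.27  0.   -0.02]
```

View pics/w13.png

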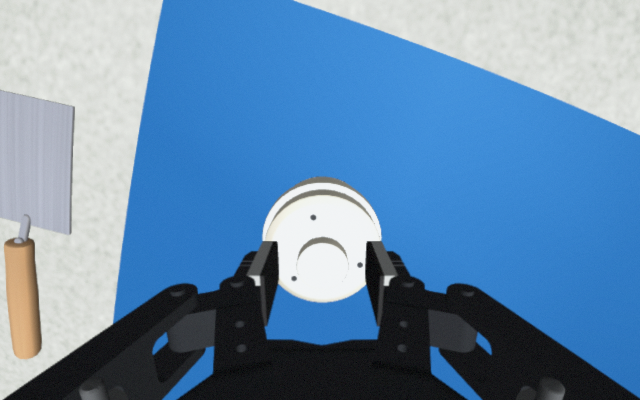

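The half-closed pads straddle the knob, which spans x≈297–348 against pads at 278 and 366, so it's centred. I'll trim the pose and close.

```bash
python3 -m crank '[[0.2,0,0,0,-0.1,0.1,0],[0,0,0,0,-0.1,0,0],[0,0,0,0,0,0,-0.2],[0,0,0,0,0,0,-0.3],[0,0,0,0,0,0,-0.4],[0,0,0,0,0,0,-0.6],[0,0,0,0,0,0,-1],[0,0,0,0,0,0,-1],[0,0,0,0,0,0,-1],[0,0,0,0,0,0,-1]]' 40
python3 - <<'E'
from h import *
go(590,221.3,71)
im=cams.grab_frame("wrist");cv2.imwrite("pics/w14.png",im)
im=cams.grab_frame("side");cv2.imwrite("pics/s14.png",cv2.resize(im[220:280,240:310],None,fx=8,fy=8,interpolation=cv2.INTER_CUBIC))
E
```

```text
clock: 17.92
eef_pos: [590.0, 221.0, 72.2]
tcp_rot: [-1.571, 0.0, -1.263]
contact_force: [0.6, -0.2, 1.3]
opening: 0.255
at [589.98 221.02  72.19] rot [-1.57  0.   -1.26] t 17.92 op 0.255 F [ 0.57 -0.17  1.28]
shift cm tool xyz [-0.03  0.12  0.01] turn deg to level [-0.01 -0.   -0.02]
```

View pics/w14.png

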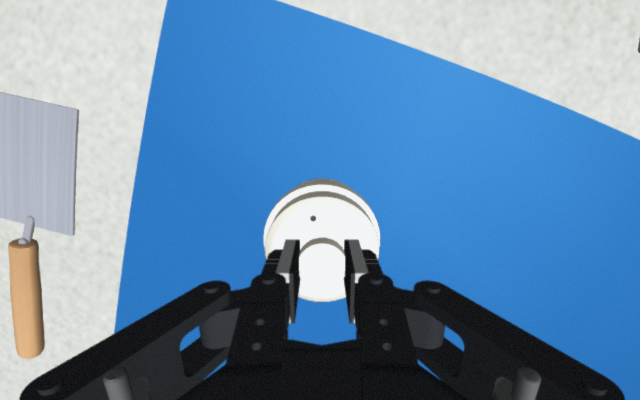

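View pics/s14.png

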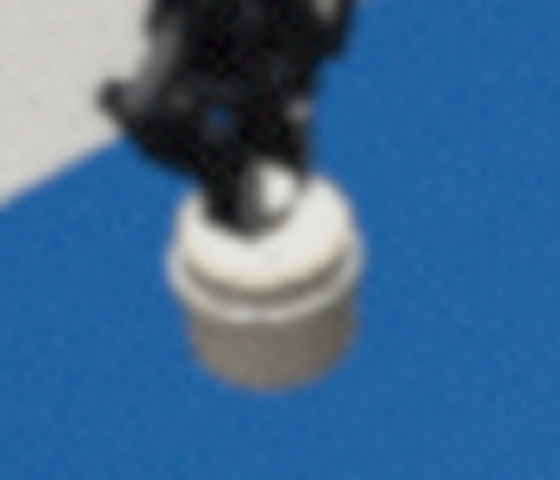

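Opening 0.255 plus the same 2 mm bias seen on the disc gives 24 mm, so the pads are on the knob's broad part. Lifting straight up, slowly.

```bash
python3 -m crank '[[0,0,0,0,-0.1,0,-1],[0,0,0,0,-0.15,0,-1],[0,0,0,0,-0.2,0,-1],[0,0,0,0,-0.2,0,-1],[0,0,0,0,-0.2,0,-1],[0,0,0,0,-0.2,0,-1],[0,0,0,0,-0.2,0,-1],[0,0,0,0,-0.1,0,-1],[0,0,0,0,0,0,-1],[0,0,0,0,0,0,-1]]'
python3 - <<'E'
from h import *
go(590,221.3,140)
im=cams.grab_frame("side");cv2.imwrite("pics/s15.png",cv2.resize(im[210:280,240:310],None,fx=8,fy=8,interpolation=cv2.INTER_CUBIC))
E
```

```text
clock: 18.85
eef_pos: [589.5, 220.9, 86.7]
tcp_rot: [-1.572, 0.0, -1.263]
contact_force: [-0.1, 0.6, -0.8]
opening: 0.253
at [589.49 220.93  86.67] rot [-1.57  0.   -1.26] t 18.85 op 0.253 F [-0.07  0.6  -0.77]
shift cm tool xyz [-0.02 -5.33  0.06] turn deg to level [ 0.05  0.   -0.02]
```

View pics/s15.png

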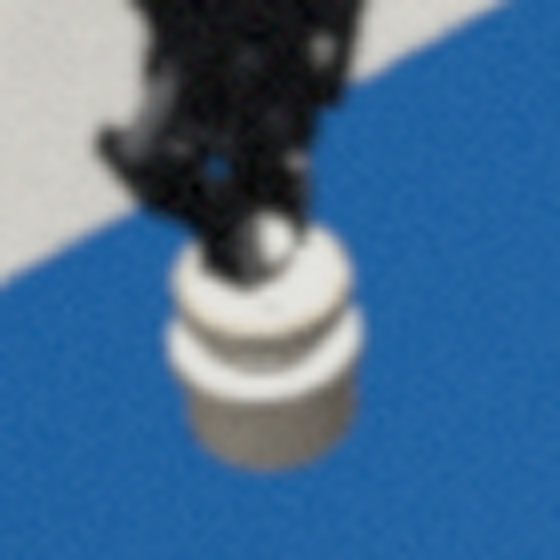

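The outer lid rises alone and level, with about 1 N on the wrist, and the inner cover stays on the dish. Lifting the rest of the way.

```bash
python3 -m crank '[[0,0,0,0,-0.2,0,-1],[0,0,0,0,-0.5,0,-1],[0,0,0,0,-0.8,0,-1],[0,0,0,0,-0.8,0,-1],[0,0,0,0,-0.8,0,-1],[0,0,0,0,-0.6,0,-1],[0,0,0,0,-0.3,0,-1],[0,0,0,0,-0.2,0,-1],[0,0,0,0,0,0,-1],[0,0,0,0,0,0,-1]]'
python3 -m crank '[[0,0,0,0,0,0,-1],[0,0,0,0,0,0,-1],[0,0,0,0,0,0,-1],[0,0,0,0,0,0,-1],[0,0,0,0,0,0,-1],[0,0,0,0,0,0,-1],[0,0,0,0,0,0,-1],[0,0,0,0,0,0,-1],[0,0,0,0,0,0,-1],[0,0,0,0,0,0,-1]]'
python3 - <<'E'
from h import *
go(590,221.3,140)
im=cams.grab_frame("side");cv2.imwrite("pics/s16.png",cv2.resize(im[190:280,230:320],None,fx=6,fy=6,interpolation=cv2.INTER_CUBIC))
im=cams.grab_frame("wrist");cv2.imwrite("pics/w16.png",im)
go(590,221.3,140);print(r.sense()["qvel"])
E
```

```text
clock: 19.73
eef_pos: [590.1, 221.1, 134.6]
tcp_rot: [-1.57, 0.001, -1.263]
contact_force: [0.9, -0.5, -1.7]
opening: 0.251
clock: 20.57
eef_pos: [589.0, 220.7, 132.7]
tcp_rot: [-1.573, 0.0, -1.263]
contact_force: [0.7, -0.0, -0.8]
opening: 0.251
at [589.02 220.73 132.66] rot [-1.57  0.   -1.26] t 20.57 op 0.251 F [ 0.7  -0.01 -0.84]
shift cm tool xyz [-0.03 -0.73  0.11] turn deg to level [ 0.12  0.   -0.02]
at [589.03 220.75 132.67] rot [-1.57  0.   -1.26] t 20.67 op 0.254 F [ 0.25  0.33 -1.17]
shift cm tool xyz [-0.02 -0.73  0.11] turn deg to level [ 0.12  0.   -0.02]
[ 0. -0.  0. -0.  0. -0.]
```

View pics/s16.png

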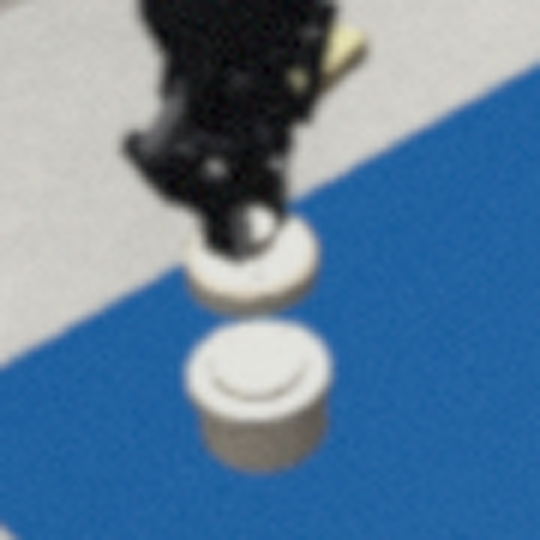

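View pics/w16.png

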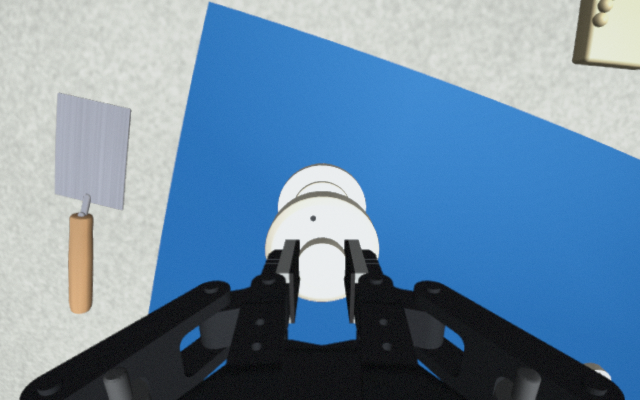

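Run:
```python
from h import *
from scipy.optimize import least_squares
im=cv2.imread("pics/w16.png");s=r.sense();pose=(s["eef_pos"],s["tcp_rot"])
c=white(im,(265,150,385,330)); a=c[(c[:,1]<193)]
for z in (30,40):
    P=onplane("wrist",a,z,pose)[:,:2]
    f=least_squares(lambda p:np.hypot(*(P-p[:2]).T)-p[2],[590,221,33],loss="soft_l1");print("z",z,"centre,R",f.x,np.sqrt(np.mean(f.fun**2)))
order.sign_off()
print(r.sense()["clock"])
```

```text
z 30 centre,R [589.54 221.66  33.23] 0.20855276374036938
z 40 centre,R [592.3  222.53  31.82] 0.1996592248247593
the job is handed in; nothing more can be done
the job is handed in; nothing more can be done
```

I carried both lids together from the tray to the dish, seated them, let go of the inner cover, and then lifted the outer lid off by its knob alone. The job is handed in with the outer lid still held level. Sign-off reports no verdict, so the result rests on my own checks.

**Carry and seating**
- I gripped the inner cover across its disc edge with the outer lid riding nested on it.
- I corrected for drift of up to about 1 cm in the arm's moves before each critical step.
- On lowering, contact came at TCP z = 25.7 mm against a predicted 25.6 mm. The net upward force was only about 2–5 N.

**Last checks**
- The outer lid is about 60 mm above where it sat, with the tool within about 0.1° of vertical. The wrist carried about 1 N, which matches one 100 g lid, and the arm was still.
- The side view shows the inner cover lying flat on the dish.
- The wrist-camera fit puts the inner cover at (589.5, 221.7) if the fitted edge is the lower edge of its disc, against the dish at (589.8, 221.4) measured earlier. The fitted radius is then 33.2 mm, against 33 mm given.

**One disagreement:** fitting the same edge as the upper edge of the disc gives a centre about 2.7 mm away, at (592.3, 222.5). The radius is then 31.8 mm, too small for the disc, so I trust the first fit.

I sent no move near the bowl, spatula or jaw model. I did not measure where they, or the dish itself, ended up.

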